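# Turn the roti on the griddle with the red scraper

### The arm

A 6-joint arm with a two-finger parallel gripper is mounted at the origin on the work surface. World frame = base frame: x ahead of the robot, y to its left, z up, the work surface at z = 0. Lengths are in m, angles in rad, forces in N, time in s.
With the tool pointing down it reaches from about 0.3 to 0.875 m from the base axis. Payload 6.4 kg.
Tool frame: the origin (TCP) lies midway between the tips of the shut fingers; the grasp point (between the pads) lies 19 mm behind it; z points along the fingers, y is the line along which they close (so a half turn about z gives the same grasp; the last joint's range is limited). The gripper opens to 88 mm and grips with 3 to 60 N. Pads are 18 mm wide; open, the fingers measure 123 mm over their backs; the gripper's body (75 mm by 187 mm) begins 45 mm behind the grasp point.
Start: joints at [1.13, 0.181, 1.607, -0, 1.354, -0.206], TCP at [0.134, 0.559, 0.239] pointing down, gripper open.
Joint ranges: [-2.99, 2.99], [-0.89, 2.07], [0.3, 2.58], [-1.14, 4.28], [0, 2.63], [-3.12, 3.12]. Speed limits (rad/s): [2.57, 2.57, 3.01, 3.14, 3.14, 3.14].

### API

Orientations are given as a rotation vector (axis times angle).
In Python, from rig import * gives the robot as it stands. The module is installed in compiled form; this text tells all that it offers.
- The arm moves only by the shell command python3 -m handwheel 'ROWS'. ROWS is JSON, a list of rows, each a list of 3 entries, a list of its own where there are three numbers: the opening, from -1 (shut) to 1 (fully open), then the shift along the tool's x, y, z in units of 50 mm (1.0 is 50 mm), then the turn about the tool's z in degrees. A call has 1 to 20 rows; each row shifts and turns the commanded pose from where the row before left it, along the tool's axes as they then stand; what a row does not reach is not made up. A row lasts 1/8 s, in which the tool goes at most 62.5 mm and 10.7 degrees, less where a joint would pass 70% of its speed; a pose out of reach is approached as far as the arm can. A call is refused whole if a number of a shift passes 1 or a number of a turn 10.7, either way. A call with a gripper value outside its range is refused whole. The fingers move at their own pace and stop on an object; the grip force is fixed at half the most. Time passes only in rows, so rows that do not move let the fingers close. It gives the time, the measured TCP pose, the force, the opening and the grip force at its end, in the units of the state.
- get_state(): the state, without advancing time (a new reading comes with each control period).
- snapshot(name): name is "side" or "top"; returns (picture, depth): 400x640x3 uint8, red, green, blue; 400x640 float32, m along the optical axis (not along the pixel's ray), 0 where there is no reading.
- get_calibration(name): a dict with "intrinsics" (3x3 intrinsics, pixels), "rvec" (rotation vector, rad) and "tvec" (3), from world to camera coordinates, as OpenCV has them. Camera axes: x right, y down, z forward; pixel columns grow to the right and rows downward; lengths in m; the calibration is good to about 2 mm. A picture is of the moment at which its call begins. get_calibration takes no time and is no camera call.
- close_job(): hands the job in; it is judged then, once.
The state is a dict: "time": time; "q": joint angles; "joint_velocities": joint speeds; "joint_torque": joint torques, N m; "position": TCP position; "tool_rot": TCP orientation; "ft_force": force on the tool from outside, world axes, zero at the start; "wrist_torque": the same for the moment, N m; "gripper_width": finger opening in m; "finger_force": force on a finger pad.
Only numpy, scipy, OpenCV 4.12 (cv2) and the standard library are available. Lean on these libraries where they do the work, as an engineer would, in place of code of your own. Each camera call takes 0.05 s, during which the arm holds its last target. There are 200 camera calls.

### The job

The roti on the griddle is browned underneath: take the red scraper from its spoon rest, get the blade under the roti and turn it over low above the plate with a turn of the wrist, so that it lies flat and wholly on the griddle, browned side up. Then lay the scraper back in the spoon rest, blade flat on the tray's floor and right way up, and let go. Touch the roti only with the scraper, and leave the canister, bowl and mug where they are.

Things in the scene. Friction and masses are not known exactly. Their poses are not given: they have to be found in the camera images.
- roti_center (a point): Centre (half-way up) of the roti: a stiff par-baked frozen disc, 104 mm across, 10 mm thick, about 75 g. Flat over the middle 82 mm; the rim is bevelled, its outer edge 4 mm clear of the plate, so a thin blade gets under it. z comes out of the pale face, up at the start; the other face is browned with dark spots. It slides on the plate when pushed (friction about 0.6).
- griddle: Countertop griddle, fixed. Aluminium plate 300 mm (its x) by 360 mm (its y) on a grey housing; the plate's top is 90 mm above the counter. Origin under its centre on the counter. Guards 28 mm above the plate along both sides (inner faces at y = -180 and 180 mm). The front edge (x = -150 mm) is open: nothing there stands above the plate.
- back_guard (a point): Foot of the griddle's back guard, mid-width, at the plate's level: the guard is upright, 4 mm thick, 46 mm above the plate, and runs along the whole back edge; this point is on its inner face (griddle x = 150 mm). Axes as the griddle's, +x from the open front to the guard. The guard can stop the roti while the blade is pushed under it.
- scraper_grip (a point): Grip point of the red plastic scraper (a turner, loose, 110 g, 228 mm long), on the axis of its round handle, 22 mm thick, 46.3 mm above the underside of its blade. x from handle to blade, y across, z out of the blade's upper face. The handle rises backwards at 15 degrees, from 50 mm ahead of this point to 44 mm (plus round end) behind; a 10 mm thick neck slopes from it to the blade.
- scraper_blade (a point): Centre of the scraper's flat blade, 95 mm long (x), 85 mm wide (y), 2.2 mm thick; 125.5 mm ahead (+x) of the grip point and 45.2 mm below it. Axes as the grip's. The blade's rear edge, where the neck rises, is 47.5 mm behind this point, its tip 47.5 mm ahead.
- rest: Blue ceramic spoon rest, fixed: a low tray 130 mm (its x) by 116 mm (its y), rim 13 mm high, inner floor 118 by 104 mm and 6 mm above the counter. Origin under its centre on the counter. The scraper starts with its blade flat on the floor of the tray, centred, pointing along the tray's +x; its handle passes out over the -x rim.
- canister: Bystander: lidded steel canister, 93 mm across, 139 mm high over its knob. Origin under its centre.
- bowl: Bystander: steel bowl, 110 mm across, 45 mm high. Origin under its centre.
- mug: Bystander: white mug, 80 mm across, 85 mm high, handle to its +y. Origin under its centre.
Mind the look-alikes: they are no part of the job. Of the things like the rest, leave any that is green or turquoise; of the rest the larger one is meant.

How it is judged:
On the way, in this order (a step that is already met when the one before it is completed fails the run):
1. the scraper is held, lifted clear of its rest (contact force between the fingers and scraper above 1 N and height (world z) of scraper_blade above 0.06 m), for 0.2 s.
2. the scraper raises the roti from the plate (contact force between scraper and roti above 0.1 N and height (world z) of roti_center above 0.112 m), for 0.05 s.
3. the roti lies flat on the griddle plate, browned side up (angle between roti_center's own z axis and vertical above 3 rad and height (world z) of roti_center between 0.09 and 0.1 m and linear speed of roti below 0.03 m/s), for 0.2 s.
At the end, for the whole second after the job is handed in: Roti at rest flat on the griddle plate (within 0.14 rad), browned side up, centre at least 40 mm in from the open front edge; scraper released and at rest, right way up, flat within 0.06 rad on the spoon rest's floor (blade centre under 9.5 mm high), blade centre within 25 mm of the tray's centre (angle between roti_center's own z axis and vertical above 3 rad and height (world z) of roti_center between 0.09 and 0.1 m and x of roti_center in the frame of griddle above -0.11 m and linear speed of each of roti, scraper below 0.02 m/s and horizontal distance between scraper_blade and rest below 0.025 m and height (world z) of scraper_blade below 0.0095 m and angle between scraper_blade's own z axis and vertical below 0.06 rad and contact force between the fingers and scraper below 0.05 N); the robot touches nothing.
It fails at once if the roti is touched by the robot itself (contact force between any of the fingers, the arm and roti above 0.3 N).
It fails at once if the roti is raised or tossed more than 170 mm above the plate (height (world z) of roti_center above 0.26 m).
It fails at once if the canister, bowl or mug is shifted by more than 30 mm or knocked over (distance of any of canister, bowl, mug from where it was at the start of the episode above 0.03 m or angle between any of canister, bowl, mug's own z axis and vertical above 0.4 rad).
It also fails if it takes over 67 s, if anything falls off the work surface, if the arm or the gripper's body presses on something with over 40 N, if the wrist force passes 120 N, or if a joint passes its speed limit or range.

## Working session

There is one attempt and no reset: what is moved stays moved. The work goes in short steps, Python scripts to look and compute and a shell command to move; the robot and the scene stay as the last step left them, time stands still between calls to the robot, and variables do not carry over. Pictures are saved under pics/ and viewed, at most 10 in all, crops included, and the job is handed in when it is done.

```bash
mkdir -p pics
cat > h.py <<'E'
from rig import *
import numpy as np, cv2
def cal(n):
    c=get_calibration(n); R=cv2.Rodrigues(np.array(c["rvec"],float))[0]; return np.array(c["intrinsics"],float),R,np.array(c["tvec"],float).ravel()
def ray(n,uv,z):
    K,R,t=cal(n); o=-R.T@t; d=R.T@np.linalg.solve(K,[uv[0],uv[1],1.]); return o+d*(z-o[2])/d[2]
def proj(n,P):
    K,R,t=cal(n); p=K@(R@np.array(P,float)+t); return p[:2]/p[2]
def cloud(n,dep):
    K,R,t=cal(n); v,u=np.mgrid[:dep.shape[0],:dep.shape[1]]
    c=np.stack([(u-K[0,2])*dep/K[0,0],(v-K[1,2])*dep/K[1,1],dep],-1); return (c-t)@R
def snap(n,name):
    p,d=snapshot(n); cv2.imwrite(f"pics/{name}.png",p[:,:,::-1]); np.savez(f"pics/{name}.npz",p=p,d=d); return p,d
E
python3 - <<'E'
from h import *
s=get_state(); print({k:np.round(v,3) for k,v in s.items()})
for n in("top","side"):
    snap(n,n+"0"); K,R,t=cal(n); print(n,np.round(-R.T@t,3),np.round(R[2],3),K[0,0])
E
```

```text
{'time': np.float64(0.0), 'q': array([ 1.13 ,  0.182,  1.608,  0.   ,  1.354, -0.206]), 'joint_velocities': array([-0.001,  0.   , -0.001,  0.001,  0.   ,  0.001]), 'joint_torque': array([-1.0000e-03, -4.3387e+01, -3.4185e+01,  7.0000e-02,  3.9000e-02,
       -0.0000e+00]), 'position': array([0.134, 0.559, 0.238]), 'tool_rot': array([-3.680e-01, -3.119e+00,  3.000e-03]), 'ft_force': array([-0.598, -0.203, -0.631]), 'wrist_torque': array([-0.01 ,  0.018, -0.032]), 'finger_force': np.float64(0.0), 'gripper_width': np.float64(0.089)}
top [0.408 0.011 1.698] [ 0.083 -0.015 -0.996] 486.76865999762805
side [ 0.486 -1.162  0.753] [ 0.052  0.869 -0.492] 459.0357106893233
```

View pics/top0.png

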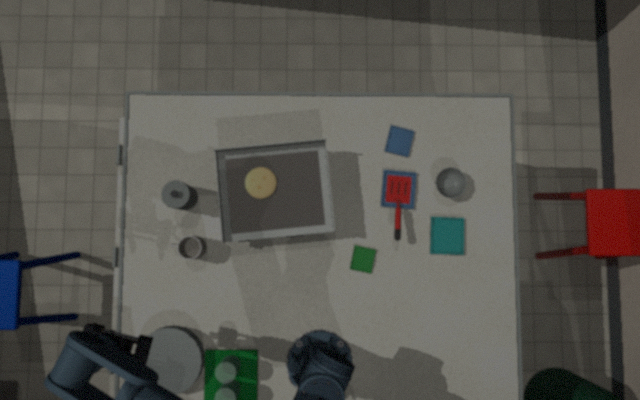

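View pics/side0.png

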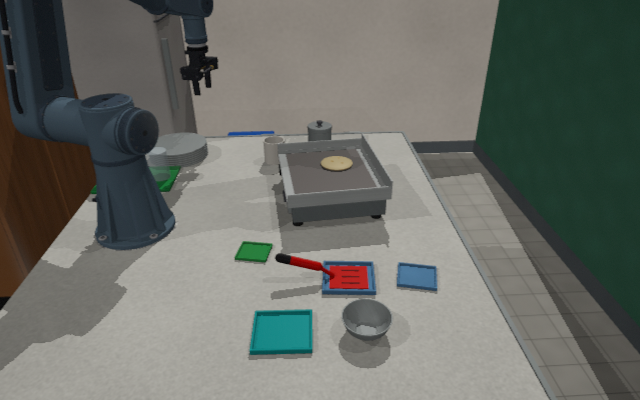

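Run:
```python
from h import *
z=np.load("pics/top0.npz");p=z["p"];d=z["d"]
hsv=cv2.cvtColor(p,cv2.COLOR_RGB2HSV); X=cloud("top",d)
cv2.imwrite("pics/crop1.png",cv2.resize(p[110:290,330:490,::-1],None,fx=3.3,fy=3.3,interpolation=cv2.INTER_CUBIC))
H,S,V=[hsv[...,i].astype(int) for i in range(3)]
roi=np.zeros(H.shape,bool); roi[100:300,130:510]=1
def comps(m,zz,name):
    n,l,st,c=cv2.connectedComponentsWithStats((m&roi).astype(np.uint8))
    for i in range(1,n):
        if st[i,4]<60: continue
        ys,xs=np.where(l==i); P=np.array([ray("top",(x,y),zz)[:2] for x,y in zip(xs,ys)],np.float32)
        r=cv2.minAreaRect(P); print(name,st[i],np.round(c[i],1),"rect c",np.round(r[0],4),"size",np.round(r[1],3),"ang",round(r[2],1),"mean",P.mean(0).round(4),"depth z",np.round(np.median(X[l==i][:,2]),3))
comps((S>110)&((H<8)|(H>172))&(V>60),0.008,"red")
comps((S>70)&(H>100)&(H<125)&(V>50),0.013,"blue")
comps((S>70)&(H>15)&(H<35)&(V>90),0.100,"roti")
Z=X[...,2]
comps((Z>0.082)&(Z<0.097),0.09,"plate")
comps((Z>0.105)&(Z<0.15),0.12,"guards")
comps((Z>0.03)&(Z<0.08),0.045,"mid")
for n in("top",): 
    for y in (150,165,185,205,225,235): 
        print(y,[round(float(Z[y,x]),3) for x in range(212,340,5)])
```

```text
red [386 175  25  55 770] [398.  193.7] rect c [ 0.5529 -0.2705] size [0.084 0.188] ang 85.5 mean [ 0.5828 -0.2735] depth z 0.009
blue [386 126  27  30 588] [399.2 140.7] rect c [ 0.7691 -0.2789] size [0.082 0.092] ang 76.7 mean [ 0.7694 -0.2788] depth z 0.005
blue [382 170  34  38 308] [398.9 188.1] rect c [ 0.5984 -0.2739] size [0.112 0.124] ang 84.3 mean [ 0.6017 -0.2762] depth z 0.008
roti [246 167  30  31 733] [260.6 182.3] rect c [0.6102 0.1962] size [0.1   0.095] ang 0.2 mean [0.609  0.1959] depth z 0.099Traceback (most recent call last):
  File "<stdin>", line 17, in <module>
  File "<stdin>", line 11, in comps
  File "h.py", line 6, in ray
    K,R,t=cal(n); o=-R.T@t; d=R.T@np.linalg.solve(K,[uv[0],uv[1],1.]); return o+d*(z-o[2])/d[2]
          ~~~^^^
  File "h.py", line 4, in cal
    c=get_calibration(n); R=cv2.Rodrigues(np.array(c["rvec"],float))[0]; return np.array(c["intrinsics"],float),R,np.array(c["tvec"],float).ravel()
ValueError: time passes only in moves, steps and waits
```

View pics/crop1.png

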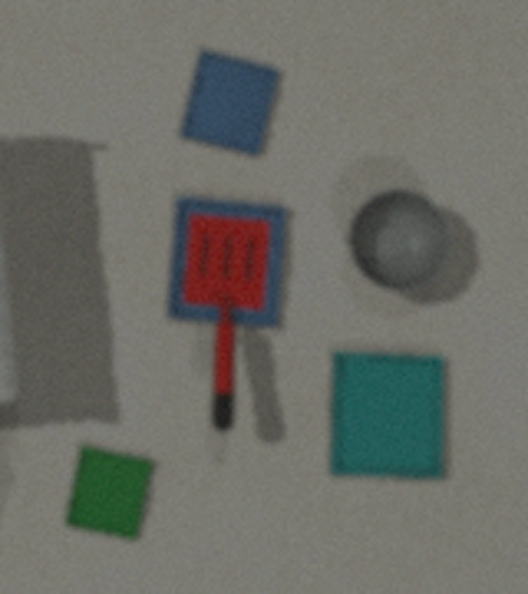

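The rest is the blue tray at (399,189), which is the larger of the two blue ones and carries the scraper. The other blue tray at (399,141), the teal at (447,236) and the green at (364,259) are look-alikes. Now I'll measure the griddle.

```bash
sed -i 's/^def cal(n):/from functools import lru_cache\n@lru_cache(None)\ndef cal(n):/' h.py
python3 - <<'E'
from h import *
z=np.load("pics/top0.npz");p=z["p"];d=z["d"]
X=cloud("top",d);Z=X[...,2]
roi=np.zeros(Z.shape,bool); roi[130:250,205:345]=1
def rect(m,n):
    P=X[m&roi][:,:2].astype(np.float32); P=P[np.abs(P-np.median(P,0)).max(1)<0.25]; r=cv2.minAreaRect(P); print(n,len(P),np.round(r[0],4),np.round(r[1],3),round(r[2],2), P.min(0),P.max(0)); return P
k=np.ones((3,3),np.uint8)
pm=cv2.morphologyEx(((Z>0.084)&(Z<0.104)&roi).astype(np.uint8),cv2.MORPH_OPEN,k)
rect(pm>0,"plate+roti")
g=(Z>0.127)&(Z<0.142)&roi; P=rect(g,"backguard top")
vx,vy,x0,y0=cv2.fitLine(P,cv2.DIST_L1,0,.01,.01).ravel(); print("line",np.degrees(np.arctan2(vy,vx)),x0,y0)
g=(Z>0.11)&(Z<0.122)&roi; P=X[g][:,:2]; print("guards", P[P[:,1]>0.1].mean(0),P[P[:,1]<0.1].mean(0),len(P))
for s in (P[:,1]>0.1,P[:,1]<0.1):
    Q=P[s].astype(np.float32); vx,vy,a,b=cv2.fitLine(Q,cv2.DIST_L1,0,.01,.01).ravel(); print(np.degrees(np.arctan2(vy,vx)),a,b,Q[:,0].min(),Q[:,0].max())
roti=cv2.inRange(cv2.cvtColor(p,cv2.COLOR_RGB2HSV),(15,70,90),(35,255,255))>0
print("roti 3d",X[roti&roi].mean(0))
hs=cv2.cvtColor(p,cv2.COLOR_RGB2HSV); m=((hs[...,0]<8)|(hs[...,0]>172))&(hs[...,1]>110); m[:206]=0;m[245:]=0;m[:,:380]=0;m[:,420:]=0
Q=X[m]; print("handle pts",len(Q)); 
for zz in np.argsort(Q[:,0])[::12]: print(Q[zz].round(3))
for v,u in((234,398),(237,398),(150,270),(152,300)): print(v,u,X[v,u].round(3))
for nm,(a,b,c,dd) in dict(canister=(180,210,162,197),bowl=(166,200,435,467),mug=(235,258,178,206)).items():
    q=X[a:b,c:dd].reshape(-1,3); q=q[q[:,2]>0.03]; print(nm,q.mean(0).round(3),q.min(0).round(3),q.max(0).round(3))
E
```

```text
plate+roti 8722 [0.5797 0.1527] [0.302 0.362] 5.87 [ 0.41573808 -0.04026113] [0.7446105  0.34616867]
backguard top 197 [0.7294 0.1661] [0.007 0.365] 5.9 [ 0.70971876 -0.01558651] [0.74890375 0.34763256]
line -84.07108 0.73261523 0.13071139
guards [0.61527295 0.29876747] [ 0.62870229 -0.01293092] 343
-1.2549331 0.552641 0.32772258 0.4123743 0.73504174
6.7429 0.5619956 -0.032623477 0.448846 0.74535424
roti 3d [0.60873674 0.19588547 0.10273661]
handle pts 122
[0.408 0.011 1.698]
[ 0.464 -0.26   0.063]
[ 0.471 -0.26   0.059]
[ 0.481 -0.264  0.061]
[ 0.488 -0.261  0.054]
[ 0.495 -0.261  0.055]
[ 0.502 -0.262  0.054]
[ 0.509 -0.269  0.052]
[ 0.516 -0.26   0.044]
[ 0.526 -0.262  0.051]
[ 0.538 -0.266  0.031]
234 398 [ 0.441 -0.262  0.067]
237 398 [ 0.431 -0.261  0.074]
150 270 [0.719 0.167 0.092]
152 300 [0.714 0.067 0.085]
canister [0.562 0.459 0.127] [0.408 0.011 0.03 ] [0.61  0.512 1.698]
bowl [ 0.621 -0.456  0.048] [ 0.408 -0.501  0.03 ] [0.67  0.011 1.698]
mug [0.398 0.428 0.077] [0.362 0.011 0.03 ] [0.433 0.47  1.698]
```

```bash
python3 -m handwheel '[[1,[0,1,0],0],[1,[0,1,0],0],[1,[0,1,0],0],[1,[0,1,0],0],[1,[0,1,0],0],[1,[0,1,0],0],[1,[0,1,0],0],[1,[0,1,0],0]]'; python3 -c "
from h import *
s=get_state();print(s['q'].round(3) if hasattr(s['q'],'round') else s['q'],s['position'],s['tool_rot'])"
```

```text
time: 1.1
position: [0.2138, 0.897, 0.2094]
tool_rot: [-0.368, -3.118, -0.025]
ft_force: [0.9, -0.3, -0.8]
gripper_width: 0.0884
finger_force: 0.0
[ 1.207  1.088  0.31   0.005  1.728 -0.128] [0.21383131 0.89698563 0.20942226] [-0.36795534 -3.1184337  -0.02495279]
```

```bash
python3 -m handwheel '[[1,[0,1,-0.6],0],[1,[0,1,-0.6],0],[1,[0,1,-0.6],0]]'; python3 -m handwheel '[[1,[0,-1,0],0],[1,[0,-1,0],0]]'; python3 -c "
from h import *
s=get_state();print(s['q'])"
```

```text
time: 1.48
position: [0.2195, 0.9178, 0.2971]
tool_rot: [0.365, 3.092, 0.24]
ft_force: [-0.3, 0.6, 0.3]
gripper_width: 0.0879
finger_force: 0.0
time: 1.72
position: [0.2004, 0.8342, 0.2839]
tool_rot: [0.365, 3.091, 0.243]
ft_force: [0.3, 0.4, -0.1]
gripper_width: 0.0883
finger_force: 0.0
[ 1.18942036  0.69972704  0.81611336  0.02167492  1.47032257 -0.1469581 ]
```

```bash
cat > kin.py <<'E'
import numpy as np
from scipy.optimize import least_squares
from scipy.spatial.transform import Rotation as Ro
def fk(q,p):
    a,b,e,L,h,c,d=p
    R1=Ro.from_euler('z',q[0]);R2=R1*Ro.from_euler('y',q[1]);R3=R2*Ro.from_euler('y',q[2])
    R4=R3*Ro.from_euler('z',q[3]);R5=R4*Ro.from_euler('y',q[4]);R6=R5*Ro.from_euler('z',q[5]+np.pi/2)
    W=R1.apply([d,c,h])+R2.apply([0,0,a])+R3.apply([e,0,b])
    return W+R6.apply([0,0,L]),R6,W
E
python3 - <<'E'
from kin import *
from h import get_state
s=get_state()
D=[([1.13,.1817,1.6075,0,1.354,-.206],[.134,.559,.2385],[-.368,-3.119,.003]),
([1.207,1.088,.31,.005,1.728,-.128],[.21383,.89698,.20942],[-.36795,-3.11843,-.02495]),
(s['q'],s['position'],s['tool_rot'])]
f=lambda p:np.concatenate([fk(q,p)[0]-x for q,x,_ in D]+[[.05*(p[2]),.05*p[6]]])
r=least_squares(f,[.45,.45,0,.25,.3,.12,0]);print(r.x.round(4),np.round(r.fun*1000,2))
for q,x,w in D: print(np.degrees((fk(q,r.x)[1].inv()*Ro.from_rotvec(w)).magnitude()))
E
```

```text
[ 0.4491  0.5248  0.0625  0.3131  0.2843  0.1176 -0.0164] [-0.12  0.48 -0.27  0.05 -0.34 -0.95  0.12 -0.09  1.22  3.13 -0.82]
0.03420619304768612
0.035766188500012466
3.2115128925975716e-14
```

```bash
cat >> h.py <<'E'
from scipy.spatial.transform import Rotation as Ro
def go(target,per=1.2):
    "tool-axes shift in units of 50 mm to reach world TCP target, and rows needed"
    s=get_state(); R=Ro.from_rotvec(s['tool_rot']); d=R.inv().apply(np.array(target)-s['position'])/.05
    n=int(np.ceil(max(np.linalg.norm(d)/per,abs(d).max()))); print("pos",np.round(s['position'],4),"total",d.round(3),"rows",n,"each",(d/n).round(3)); 
def axes():
    s=get_state(); R=Ro.from_rotvec(s['tool_rot']).as_matrix(); z=R[:,2]; print("t",round(float(s['time']),2),"q",np.round(s['q'],3),"pos",np.round(s['position'],4)); print("z",z.round(3),"pitch below horiz",np.degrees(-np.arcsin(z[2])).round(1),"heading",np.degrees(np.arctan2(z[1],z[0])).round(1),"y",R[:,1].round(3),"x",R[:,0].round(3))
E
python3 -c "
from h import *
axes();go([.88,-.1,.29])"
```

```text
t 1.73 q [ 1.189  0.7    0.816  0.022  1.47  -0.147] pos [0.2004 0.8342 0.2839]
z [ 0.038  0.152 -0.988] pitch below horiz 81.0 heading 76.1 y [0.23  0.961 0.156] x [-0.973  0.233 -0.001]
pos [0.2004 0.8342 0.2839] total [-17.57  -14.805  -2.444] rows 20 each [-0.878 -0.74  -0.122]
```

```bash
python3 -m handwheel '[[1,[-0.88,-0.74,-0.12],0],[1,[-0.88,-0.74,-0.12],0],[1,[-0.88,-0.74,-0.12],0],[1,[-0.88,-0.74,-0.12],0],[1,[-0.88,-0.74,-0.12],0],[1,[-0.88,-0.74,-0.12],0],[1,[-0.88,-0.74,-0.12],0],[1,[-0.88,-0.74,-0.12],0],[1,[-0.88,-0.74,-0.12],0],[1,[-0.88,-0.74,-0.12],0],[1,[-0.88,-0.74,-0.12],0],[1,[-0.88,-0.74,-0.12],0],[1,[-0.88,-0.74,-0.12],0],[1,[-0.88,-0.74,-0.12],0],[1,[-0.88,-0.74,-0.12],0],[1,[-0.88,-0.74,-0.12],0],[1,[-0.88,-0.74,-0.12],0],[1,[-0.88,-0.74,-0.12],0],[1,[-0.88,-0.74,-0.12],0],[1,[-0.88,-0.74,-0.12],0]]' && python3 -m handwheel '[[1,[0,0,0],10.5],[1,[0,0,0],10.5],[1,[0,0,0],10.5],[1,[0,0,0],10.5],[1,[0,0,0],10.5],[1,[0,0,0],10.5],[1,[0,0,0],10.5],[1,[0,0,0],10.5],[1,[0,0,0],10.5],[1,[0,0,0],10.5],[1,[0,0,0],10.5],[1,[0,0,0],10.5],[1,[0,0,0],10.5],[1,[0,0,0],10.5],[1,[0,0,0],10.5],[1,[0,0,0],10.5]]'; python3 -c "
from h import *
axes()"
```

```text
time: 4.22
position: [0.883, -0.1023, 0.2954]
tool_rot: [0.363, 3.085, 0.225]
ft_force: [1.6, 0.3, 0.2]
gripper_width: 0.0879
finger_force: 0.0
time: 6.22
position: [0.8823, -0.1007, 0.2946]
tool_rot: [-2.999, 0.046, -0.06]
ft_force: [-0.0, 0.7, 0.0]
gripper_width: 0.0881
finger_force: 0.0
t 6.22 q [-0.299  0.934  0.416  0.151  1.789  1.336] pos [ 0.8823 -0.1007  0.2946]
z [ 0.042  0.14  -0.989] pitch below horiz 81.6 heading 73.2 y [-0.028 -0.99  -0.142] x [ 0.999 -0.033  0.038]
```

```bash
python3 -m handwheel '[[1,[1,0.2,-0.4],0],[1,[1,0.2,-0.4],0],[1,[1,0.2,-0.4],0],[1,[1,0.2,-0.4],0],[1,[1,0.2,-0.3],0],[1,[1,0.2,-0.3],0]]'; python3 -c "
from h import *
axes()"
```

```text
time: 6.98
position: [0.9375, -0.1427, 0.3404]
tool_rot: [-3.003, 0.06, -0.353]
ft_force: [-0.5, 0.1, -0.2]
gripper_width: 0.0877
finger_force: 0.0
t 6.97 q [-0.336  0.961  0.298  0.185  1.694  1.315] pos [ 0.9375 -0.1427  0.3404]
z [ 0.233  0.112 -0.966] pitch below horiz 75.0 heading 25.6 y [-0.026 -0.992 -0.121] x [ 0.972 -0.053  0.228]
```

```bash
python3 -m handwheel '[[1,[1,0.1,0],0],[1,[1,0.1,0],0],[1,[1,0.1,0],0],[1,[1,0.1,0],0],[1,[1,0.1,0.1],0],[1,[1,0.1,0.1],0],[1,[1,0.1,0.2],0],[1,[1,0.1,0.2],0],[1,[1,0.1,0.3],0],[1,[1,0.1,0.3],0]]'; python3 -c "
from h import *
axes()"
```

```text
time: 8.22
position: [1.0495, -0.1481, 0.331]
tool_rot: [-2.949, 0.097, -0.848]
ft_force: [-0.5, 0.3, -0.3]
gripper_width: 0.0884
finger_force: 0.0
t 8.22 q [-0.315  1.013  0.298  0.223  1.311  1.321] pos [ 1.0495 -0.1481  0.331 ]
z [ 0.532  0.051 -0.845] pitch below horiz 57.7 heading 5.5 y [-0.041 -0.995 -0.086] x [ 0.846 -0.08   0.528]
```

```bash
python3 -m handwheel '[[1,[1,0.1,0.5],0],[1,[1,0.1,0.5],0],[1,[1,0.1,0.6],0],[1,[1,0.1,0.6],0],[1,[1,0.1,0.7],0],[1,[1,0.1,0.7],0],[1,[1,0.1,0.7],0],[1,[1,0.1,0.7],0],[1,[1,0.1,0.7],0],[1,[1,0.1,0.7],0],[1,[1,0.1,0.7],0],[1,[1,0.1,0.7],0]]'; python3 -c "
from h import *
axes()"
```

```text
time: 9.72
position: [1.1686, -0.157, 0.3212]
tool_rot: [-2.763, 0.139, -1.459]
ft_force: [0.1, 0.1, -0.3]
gripper_width: 0.0881
finger_force: 0.0
t 9.72 q [-0.289  1.121  0.299  0.296  0.789  1.279] pos [ 1.1686 -0.157   0.3212]
z [ 0.825 -0.029 -0.565] pitch below horiz 34.4 heading -2.0 y [-0.072 -0.996 -0.054] x [ 0.561 -0.085  0.823]
```

```bash
python3 -m handwheel '[[1,[1,0,0.7],0],[1,[1,0,0.7],0],[1,[1,0,0.7],0],[1,[1,0,0.7],0],[1,[1,0,0.7],0],[1,[1,0,0.7],0]]'; python3 -c "
from h import *
axes()"
```

```text
time: 10.48
position: [1.1888, -0.1445, 0.4075]
tool_rot: [2.633, -0.151, 1.695]
ft_force: [0.2, 0.3, 0.4]
gripper_width: 0.0884
finger_force: 0.0
t 10.47 q [-0.268  1.077  0.299  0.309  0.655  1.288] pos [ 1.1888 -0.1445  0.4075]
z [ 0.908 -0.057 -0.415] pitch below horiz 24.5 heading -3.6 y [-0.084 -0.995 -0.047] x [ 0.411 -0.077  0.908]
```

```bash
python3 -m handwheel '[[1,[0.9,0.1,0.8],0],[1,[0.9,0.1,0.8],0],[1,[0.9,0.1,0.8],0],[1,[0.9,0.1,0.8],0],[1,[0.9,0.1,0.8],0]]'; python3 -c "
from h import *
axes()"
```

```text
time: 11.1
position: [1.193, -0.1613, 0.4737]
tool_rot: [2.509, -0.158, 1.849]
ft_force: [0.1, -0.5, 0.2]
gripper_width: 0.0883
finger_force: 0.0
t 11.1 q [-0.282  1.044  0.299  0.365  0.566  1.243] pos [ 1.193  -0.1613  0.4737]
z [ 0.952 -0.077 -0.298] pitch below horiz 17.3 heading -4.6 y [-0.094 -0.995 -0.043] x [ 0.293 -0.069  0.954]
```

```bash
cat >> kin.py <<'E'
P0=[0.4491,0.5248,0.0625,0.3131,0.2843,0.1176,-0.0164]
lo=np.array([-2.99,-.89,.3,-1.14,0,-3.12]);hi=np.array([2.99,2.07,2.58,4.28,2.63,3.12])
def ik(q,p,R):
    f=lambda x:np.r_[fk(x,P0)[0]-p,.3*(fk(x,P0)[1]*R.inv()).as_rotvec(),1e-4*(x-q)]
    r=least_squares(f,np.clip(q,lo+1e-6,hi-1e-6),bounds=(lo,hi)); return r.x,np.abs(r.fun[:6]).max()
def path(q,pts,R,step=.03):
    p=fk(q,P0)[0]
    for w in pts:
        w=np.array(w);n=int(np.ceil(np.linalg.norm(w-p)/step));m=0;mj=0
        for k in range(1,n+1):
            q2,e=ik(q,p+(w-p)*k/n,R);m=max(m,e);mj=max(mj,np.abs(q2-q).max());q=q2
        p=w;print(w,"q",q.round(2),"err",m.round(4),"maxdq",mj.round(2),"W",fk(q,P0)[2].round(3))
    return q
E
python3 - <<'E'
from kin import *; from h import get_state
s=get_state(); q=np.array(s['q']);print(fk(q,P0)[0]-s['position'])
R=Ro.from_rotvec(s['tool_rot'])
path(q,[[1.0,-.3,.40],[.8,-.38,.30],[.6,-.35,.22],[.5,-.27,.2],[.47,-.263,.1],[.475,-.263,.052],[.5,-.2,.2],[.5,.05,.26],[.48,.15,.2],[.6,.15,.16]],R)
E
```

```text
[-0.00055694  0.00027783  0.00062391]
[ 1.  -0.3  0.4] q [-0.53  0.61  1.15  1.26  0.45  0.24] err 0.0 maxdq 0.17 W [ 0.702 -0.276  0.493]
[ 0.8  -0.38  0.3 ] q [-0.81  0.43  1.63  1.68  0.69 -0.35] err 0.0 maxdq 0.11 W [ 0.502 -0.356  0.393]
[ 0.6  -0.35  0.22] q [-1.09  0.24  2.09  1.73  0.96 -0.68] err 0.0 maxdq 0.06 W [ 0.302 -0.326  0.313]
[ 0.5  -0.27  0.2 ] q [-1.26  0.04  2.39  1.66  1.09 -0.78] err 0.0 maxdq 0.06 W [ 0.202 -0.246  0.293]
[ 0.47  -0.263  0.1  ] q [-1.36  0.36  2.42  1.73  1.18 -1.15] err 0.0 maxdq 0.09 W [ 0.172 -0.239  0.193]
[ 0.475 -0.263  0.052] q [-1.34  0.54  2.37  1.8   1.21 -1.29] err 0.0 maxdq 0.09 W [ 0.177 -0.239  0.145]
[ 0.5 -0.2  0.2] q [-1.17 -0.08  2.52  1.74  1.03 -0.79] err 0.0 maxdq 0.11 W [ 0.202 -0.176  0.293]
[0.5  0.05 0.26] q [-0.17 -0.48  2.58  2.83  0.22 -1.25] err 0.0247 maxdq 0.45 W [0.215 0.083 0.363]
[0.48 0.15 0.2 ] q [ 0.28 -0.13  2.56  3.75  0.62 -1.93] err 0.0088 maxdq 0.51 W [0.182 0.174 0.293]
[0.6  0.15 0.16] q [ 0.18  0.23  2.32  3.53  0.7  -1.75] err 0.0 maxdq 0.08 W [0.302 0.174 0.253]
```

Run:
```python
from h import *
R=Ro.from_rotvec(get_state()['tool_rot']); p=get_state()['position']
for w in ([1.0,-.3,.40],[.8,-.38,.30],[.6,-.35,.22],[.5,-.27,.2]):
    d=R.inv().apply(np.array(w)-p)/.05; n=int(np.ceil(np.linalg.norm(d)/1.2)); print(w,n,(d/n).round(3)); p=w
```

```text
[1.0, -0.3, 0.4] 5 [-0.469  0.637 -0.604]
[0.8, -0.38, 0.3] 4 [-0.742  0.513 -0.772]
[0.6, -0.35, 0.22] 4 [-0.684 -0.038 -0.844]
[0.5, -0.27, 0.2] 3 [-0.359 -0.462 -0.636]
```

```bash
python3 -m handwheel '[[1,[-0.47,0.64,-0.6],0],[1,[-0.47,0.64,-0.6],0],[1,[-0.47,0.64,-0.6],0],[1,[-0.47,0.64,-0.6],0],[1,[-0.47,0.64,-0.6],0],[1,[-0.74,0.51,-0.77],0],[1,[-0.74,0.51,-0.77],0],[1,[-0.74,0.51,-0.77],0],[1,[-0.74,0.51,-0.77],0]]'; python3 -c "
from h import *
axes();go([.6,-.35,.22])"
```

```text
time: 12.22
position: [0.7997, -0.3811, 0.3001]
tool_rot: [2.507, -0.157, 1.848]
ft_force: [0.8, -0.0, 0.2]
gripper_width: 0.0879
finger_force: 0.0
t 12.22 q [-0.809  0.449  1.607  1.679  0.692 -0.356] pos [ 0.7997 -0.3811  0.3001]
z [ 0.951 -0.078 -0.298] pitch below horiz 17.3 heading -4.7 y [-0.095 -0.995 -0.042] x [ 0.293 -0.068  0.954]
pos [ 0.7997 -0.3811  0.3001] total [-2.738 -0.174 -3.372] rows 4 each [-0.685 -0.043 -0.843]
```

```bash
python3 -m handwheel '[[1,[-0.68,-0.04,-0.84],0],[1,[-0.68,-0.04,-0.84],0],[1,[-0.68,-0.04,-0.84],0],[1,[-0.68,-0.04,-0.84],0],[1,[-0.36,-0.46,-0.64],0],[1,[-0.36,-0.46,-0.64],0],[1,[-0.36,-0.46,-0.64],0],[1,[0,0,0],-2.4]]'; python3 -c "
from h import *
axes();go([.465,-.2625,.11]);snap('side','s1');snap('top','t1')"
```

```text
time: 13.22
position: [0.5, -0.2689, 0.1998]
tool_rot: [2.494, -0.106, 1.83]
ft_force: [0.5, -1.2, 0.5]
gripper_width: 0.0882
finger_force: 0.0
t 13.22 q [-1.255  0.098  2.372  1.687  1.087 -0.863] pos [ 0.5    -0.2689  0.1998]
z [ 0.951 -0.078 -0.3  ] pitch below horiz 17.5 heading -4.7 y [-0.082 -0.997 -0.003] x [ 0.299 -0.028  0.954]
pos [ 0.5    -0.2689  0.1998] total [-1.925 -0.065 -0.136] rows 2 each [-0.963 -0.032 -0.068]
```

View pics/s1.png

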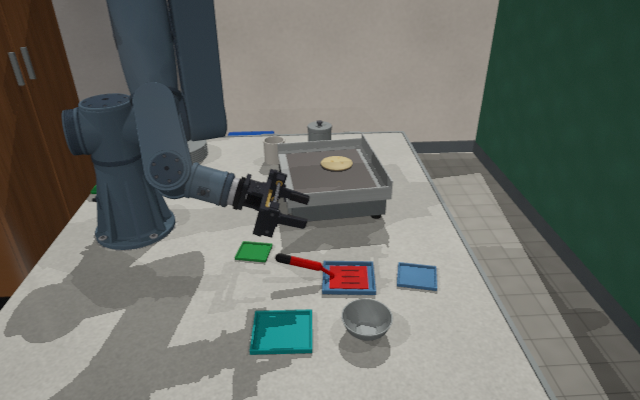

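```bash
python3 -m handwheel '[[1,[-0.97,-0.03,-0.07],0],[1,[-0.97,-0.03,-0.07],0],[1,[0,0,0],0]]'; python3 -c "
from h import *
axes();go([.475,-.263,.052])"
```

```text
time: 13.7
position: [0.4654, -0.263, 0.1064]
tool_rot: [2.503, -0.117, 1.832]
ft_force: [0.4, -0.5, -0.3]
gripper_width: 0.0878
finger_force: 0.0
t 13.7 q [-1.368  0.417  2.384  1.731  1.188 -1.202] pos [ 0.4654 -0.263   0.1064]
z [ 0.95  -0.075 -0.303] pitch below horiz 17.6 heading -4.5 y [-0.083 -0.996 -0.014] x [ 0.3   -0.038  0.953]
pos [ 0.4654 -0.263   0.1064] total [-0.979 -0.002  0.512] rows 1 each [-0.979 -0.002  0.512]
```

```bash
python3 -m handwheel '[[1,[-0.5,0,0.25],0],[1,[-0.48,0,0.26],0],[1,[0,0,0],0]]'; python3 -c "
from h import *
axes();go([.475,-.263,.052]);snap('side','s2');p=cv2.imread('pics/s2.png');cv2.imwrite('pics/s2c.png',cv2.resize(p[180:320,170:410],None,fx=3,fy=3))"
```

```text
time: 14.08
position: [0.4769, -0.2657, 0.0567]
tool_rot: [2.493, -0.102, 1.833]
ft_force: [-0.2, 0.4, -0.4]
gripper_width: 0.0882
finger_force: 0.0
t 14.07 q [-1.331  0.618  2.313  1.82   1.209 -1.354] pos [ 0.4769 -0.2657  0.0567]
z [ 0.952 -0.076 -0.298] pitch below horiz 17.3 heading -4.5 y [-0.08  -0.997 -0.002] x [ 0.297 -0.026  0.955]
pos [ 0.4769 -0.2657  0.0567] total [-0.103 -0.05  -0.012] rows 1 each [-0.103 -0.05  -0.012]
```

View pics/s2c.png

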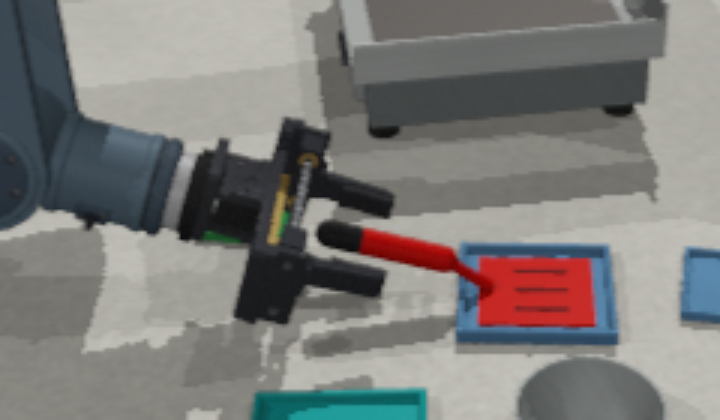

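```bash
python3 -m handwheel '[[1,[-0.1,-0.05,0],0],[-1,[0,0,0],0],[-1,[0,0,0],0],[-1,[0,0,0],0],[-1,[0,0,0],0],[-1,[0,0,0],0],[-1,[0,0,0],0]]'; python3 -c "
from h import *
axes()"
```

```text
time: 15.0
position: [0.4746, -0.2621, 0.0508]
tool_rot: [2.494, -0.104, 1.832]
ft_force: [-0.1, -0.2, 0.4]
gripper_width: 0.0306
finger_force: 0.0
t 15.0 q [-1.335  0.638  2.315  1.824  1.214 -1.376] pos [ 0.4746 -0.2621  0.0508]
z [ 0.951 -0.076 -0.299] pitch below horiz 17.4 heading -4.6 y [-0.081 -0.997 -0.003] x [ 0.298 -0.027  0.954]
```

```bash
python3 -m handwheel '[[-1,[0,0,0],0],[-1,[0,0,0],0],[-1,[0,0,0],0]]'
python3 - <<'E'
from h import *
from kin import *
axes(); s=get_state();R=Ro.from_rotvec(s['tool_rot'])
print("lift"); q=path(np.array(s['q']),[[.478,-.262,.11],[.58,-.25,.22],[.68,0,.25],[.58,.12,.2],[.56,.12,.15]],R)
E
```

```text
time: 15.38
position: [0.4746, -0.2621, 0.0508]
tool_rot: [2.494, -0.104, 1.832]
ft_force: [0.3, 0.6, 0.2]
gripper_width: 0.0211
finger_force: 30.0
t 15.38 q [-1.335  0.638  2.315  1.824  1.214 -1.376] pos [ 0.4746 -0.2621  0.0508]
z [ 0.951 -0.076 -0.299] pitch below horiz 17.4 heading -4.6 y [-0.081 -0.997 -0.003] x [ 0.298 -0.027  0.954]
lift
[ 0.478 -0.262  0.11 ] q [-1.33  0.32  2.42  1.75  1.17 -1.15] err 0.0 maxdq 0.11 W [ 0.18  -0.238  0.204]
[ 0.58 -0.25  0.22] q [-1.01  0.08  2.29  1.83  0.91 -0.78] err 0.0 maxdq 0.07 W [ 0.282 -0.226  0.314]
[0.68 0.   0.25] q [-0.25  0.05  2.23  2.74  0.43 -1.26] err 0.0 maxdq 0.15 W [0.382 0.024 0.344]
[0.58 0.12 0.2 ] q [ 0.09  0.04  2.4   3.44  0.58 -1.77] err 0.0 maxdq 0.12 W [0.282 0.144 0.294]
[0.56 0.12 0.15] q [ 0.1   0.17  2.43  3.39  0.74 -1.7 ] err 0.0 maxdq 0.09 W [0.262 0.144 0.244]
```

Run:
```python
from h import *
from kin import *
s=get_state();R=Ro.from_rotvec(s['tool_rot'])
for z in (.135,.17):
  for y in (.0,.05,.1,.15,.2,.215,.25):
    q=np.array([.1,.17,2.43,3.39,.74,-1.7]); x=.6; last=None
    while x>.3:
        q,e=ik(q,np.array([x,y,z]),R)
        if e>.001: break
        last=(x,q.round(2)); x-=.01
    print(z,y,last)
```

```text
0.135 0.0 (0.5399999999999999, array([-0.41,  0.13,  2.56,  2.72,  0.85, -1.38]))
0.135 0.05 (0.5299999999999999, array([-0.2 ,  0.14,  2.56,  2.99,  0.83, -1.5 ]))
0.135 0.1 (0.4999999999999999, array([ 0.03,  0.12,  2.58,  3.28,  0.83, -1.63]))
0.135 0.15 (0.45999999999999985, array([ 0.3 ,  0.12,  2.58,  3.63,  0.87, -1.78]))
0.135 0.2 (0.3699999999999998, array([ 0.74,  0.12,  2.58,  4.13,  0.99, -1.95]))
0.135 0.215 (0.33999999999999975, array([ 0.89,  0.13,  2.57,  4.28,  1.04, -1.99]))
0.135 0.25 (0.3799999999999998, array([ 0.86,  0.21,  2.46,  4.27,  1.02, -2.02]))
0.17 0.0 (0.5399999999999999, array([-0.41, -0.03,  2.58,  2.66,  0.72, -1.29]))
0.17 0.05 (0.5299999999999999, array([-0.2 , -0.03,  2.57,  2.96,  0.68, -1.46]))
0.17 0.1 (0.5099999999999999, array([ 0.03, -0.02,  2.57,  3.31,  0.68, -1.66]))
0.17 0.15 (0.46999999999999986, array([ 0.29, -0.03,  2.57,  3.68,  0.73, -1.88]))
0.17 0.2 (0.3899999999999998, array([ 0.67, -0.03,  2.58,  4.15,  0.88, -2.09]))
0.17 0.215 (0.3699999999999998, array([ 0.79, -0.01,  2.56,  4.27,  0.93, -2.13]))
0.17 0.25 (0.3999999999999998, array([ 0.8 ,  0.09,  2.46,  4.28,  0.94, -2.13]))
```

Run:
```python
from h import *
from kin import *
s=get_state();R=Ro.from_rotvec(s['tool_rot'])
W=[[.478,-.262,.11],[.58,-.25,.22],[.66,0,.25],[.60,.16,.22],[.44,.212,.19],[.385,.2145,.155],[.375,.2145,.14]]
path(np.array(s['q']),W,R,.05); p=s['position']
for w in W:
    d=R.inv().apply(np.array(w)-p)/.05; n=int(np.ceil(np.linalg.norm(d)/1.1)); print(w,n,(d/n).round(2)); p=w
```

```text
[ 0.478 -0.262  0.11 ] q [-1.33  0.32  2.42  1.75  1.17 -1.15] err 0.0 maxdq 0.16 W [ 0.18  -0.238  0.204]
[ 0.58 -0.25  0.22] q [-1.01  0.08  2.29  1.83  0.91 -0.78] err 0.0 maxdq 0.1 W [ 0.282 -0.226  0.314]
[0.66 0.   0.25] q [-0.26  0.01  2.28  2.72  0.44 -1.23] err 0.0 maxdq 0.24 W [0.362 0.024 0.344]
[0.6  0.16 0.22] q [ 0.21  0.06  2.31  3.69  0.55 -1.96] err 0.0 maxdq 0.26 W [0.302 0.184 0.314]
[0.44  0.212 0.19 ] q [ 0.59 -0.03  2.5   4.12  0.79 -2.14] err 0.0 maxdq 0.12 W [0.142 0.236 0.284]
[0.385  0.2145 0.155 ] q [ 0.74  0.06  2.55  4.18  0.94 -2.04] err 0.0 maxdq 0.08 W [0.087 0.238 0.249]
[0.375  0.2145 0.14  ] q [ 0.77  0.12  2.55  4.17  0.99 -1.99] err 0.0 maxdq 0.06 W [0.077 0.238 0.234]
[0.478, -0.262, 0.11] 2 [ 0.57 -0.01 -0.14]
[0.58, -0.25, 0.22] 3 [ 0.9  -0.14  0.42]
[0.66, 0, 0.25] 5 [ 0.18 -1.02  0.19]
[0.6, 0.16, 0.22] 4 [-0.25 -0.77 -0.3 ]
[0.44, 0.212, 0.19] 4 [-0.39 -0.19 -0.74]
[0.385, 0.2145, 0.155] 2 [-0.5   0.02 -0.42]
[0.375, 0.2145, 0.14] 1 [-0.35  0.02 -0.1 ]
```

```bash
python3 -m handwheel '[[-1,[0.57,0,-0.14],0],[-1,[0.57,0,-0.14],0],[-1,[0.9,-0.14,0.42],0],[-1,[0.9,-0.14,0.42],0],[-1,[0.9,-0.14,0.42],0],[-1,[0.18,-0.85,0.16],0],[-1,[0.18,-0.85,0.16],0],[-1,[0.15,-0.85,0.16],0],[-1,[0.15,-0.85,0.16],0],[-1,[0.15,-0.85,0.16],0],[-1,[0.15,-0.85,0.16],0]]' && python3 -m handwheel '[[-1,[-0.25,-0.77,-0.3],0],[-1,[-0.25,-0.77,-0.3],0],[-1,[-0.25,-0.77,-0.3],0],[-1,[-0.25,-0.77,-0.3],0],[-1,[-0.39,-0.19,-0.74],0],[-1,[-0.39,-0.19,-0.74],0],[-1,[-0.39,-0.19,-0.74],0],[-1,[-0.39,-0.19,-0.74],0],[-1,[0,0,0],0]]'; python3 -c "
from h import *
axes();go([.385,.2145,.155]);snap('side','s3');snap('top','t3')
p=cv2.imread('pics/s3.png');cv2.imwrite('pics/s3c.png',cv2.resize(p[100:260,170:420],None,fx=3,fy=3))"
```

```text
time: 16.75
position: [0.6603, 0.0007, 0.2512]
tool_rot: [2.496, -0.104, 1.83]
ft_force: [0.6, -0.3, -0.9]
gripper_width: 0.021
finger_force: 30.0
time: 17.88
position: [0.4371, 0.2106, 0.1904]
tool_rot: [2.499, -0.097, 1.828]
ft_force: [1.4, 0.1, -0.9]
gripper_width: 0.0217
finger_force: 30.0
t 17.88 q [ 0.58   0.03   2.485  4.071  0.812 -2.085] pos [0.4371 0.2106 0.1904]
z [ 0.95  -0.073 -0.303] pitch below horiz 17.6 heading -4.4 y [-0.077 -0.997 -0.001] x [ 0.302 -0.024  0.953]
pos [0.4371 0.2106 0.1904] total [-0.99   0.003 -0.782] rows 2 each [-0.495  0.002 -0.391]
```

View pics/s3c.png

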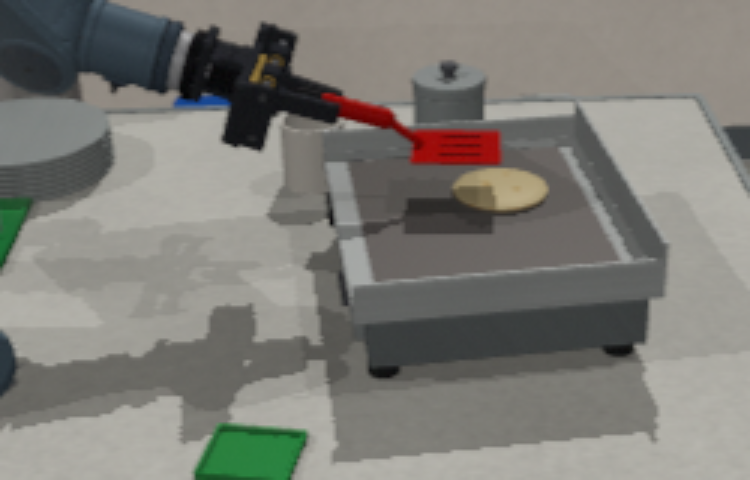

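```bash
cat >> h.py <<'E'
def blade(name,zz):
    p=np.load(f"pics/{name}.npz")["p"]; h=cv2.cvtColor(p,cv2.COLOR_RGB2HSV); m=(((h[...,0]<8)|(h[...,0]>172))&(h[...,1]>110)); m[:,510:]=0;m[:100]=0
    m=cv2.morphologyEx(m.astype(np.uint8),cv2.MORPH_OPEN,np.ones((9,9)))
    ys,xs=np.where(m>0); P=np.array([ray("top",(x,y),zz)[:2] for x,y in zip(xs,ys)],np.float32); r=cv2.minAreaRect(P); print("blade",np.round(r[0],4),np.round(r[1],3),round(r[2],1),len(P))
def roti(name,zz):
    p=np.load(f"pics/{name}.npz")["p"]; h=cv2.cvtColor(p,cv2.COLOR_RGB2HSV); m=cv2.inRange(h,(8,60,50),(35,255,255)); m[:120]=0;m[260:]=0;m[:,:215]=0;m[:,340:]=0
    n,l,st,c=cv2.connectedComponentsWithStats(m); i=1+np.argmax(st[1:,4]); ys,xs=np.where(l==i); P=np.array([ray("top",(x,y),zz)[:2] for x,y in zip(xs,ys)],np.float32); (c,r)=cv2.minEnclosingCircle(P); print("roti circ",np.round(c,4),round(r,4),"mean",P.mean(0).round(4),len(P),"rgb",p[l==i].mean(0).round(0))
E
python3 -c "
from h import *
blade('t0' if 0 else 'top0',.008); blade('t3',.147); roti('t3',.1); roti('top0',.1)"
```

```text
blade [ 0.5992 -0.2737] [0.084 0.092] 89.3 633
blade [0.5607 0.1998] [0.093 0.086] 0.2 758
roti circ [0.6097 0.1947] 0.0539 mean [0.6306 0.1891] 393 rgb [116. 103.  75.]
roti circ [0.6084 0.1967] 0.0548 mean [0.6084 0.1954] 822 rgb [115. 106.  77.]
```

```bash
python3 -m handwheel '[[-1,[-0.5,-0.01,-0.42],0],[-1,[-0.5,-0.01,-0.4],0],[-1,[-0.35,0,-0.05],0],[-1,[0,0,0],0]]'; python3 -c "
from h import *
axes();go([.376,.2153,.1355])"
```

```text
time: 18.48
position: [0.3793, 0.2156, 0.1401]
tool_rot: [2.494, -0.103, 1.829]
ft_force: [0.2, 0.2, 0.0]
gripper_width: 0.0211
finger_force: 30.0
t 18.48 q [ 0.754  0.23   2.505  4.127  1.013 -1.922] pos [0.3793 0.2156 0.1401]
z [ 0.951 -0.077 -0.301] pitch below horiz 17.5 heading -4.7 y [-0.082 -0.997 -0.002] x [ 0.299 -0.026  0.954]
pos [0.3793 0.2156 0.1401] total [-0.107  0.011 -0.035] rows 1 each [-0.107  0.011 -0.035]
```

```bash
python3 -m handwheel '[[-1,[-0.1,0,-0.05],0],[-1,[0,0,0],0]]'; python3 -m handwheel '[[-1,[-0.02,0,-0.01],0],[-1,[0,0,0],0]]';  python3 -c "
from h import *
axes();print(get_state()['ft_force'],get_state()['wrist_torque'])"
```

```text
time: 18.73
position: [0.3755, 0.2162, 0.1375]
tool_rot: [2.493, -0.106, 1.833]
ft_force: [-0.2, 0.7, -0.6]
gripper_width: 0.0216
finger_force: 30.0
time: 18.98
position: [0.3744, 0.2164, 0.1366]
tool_rot: [2.494, -0.104, 1.833]
ft_force: [-0.6, -0.4, -1.2]
gripper_width: 0.0213
finger_force: 30.0
t 18.98 q [ 0.771  0.249  2.505  4.133  1.031 -1.905] pos [0.3744 0.2164 0.1366]
z [ 0.951 -0.076 -0.298] pitch below horiz 17.4 heading -4.6 y [-0.081 -0.997 -0.004] x [ 0.297 -0.028  0.954]
[-0.62160941 -0.41351685 -1.21647716] [0.04191427 0.84751597 0.06179843]
```

```bash
python3 -m handwheel '[[-1,[-0.04,0,0.012],0],[-1,[0,0,0],0]]'; python3 -m handwheel '[[-1,[-0.02,0,0.006],0],[-1,[0,0,0],0]]';  python3 -c "
from h import *
axes();print(get_state()['ft_force'],get_state()['wrist_torque']);snap('top','t4');blade('t4',.092)"
```

```text
time: 19.23
position: [0.3744, 0.2165, 0.1346]
tool_rot: [2.493, -0.104, 1.834]
ft_force: [-0.5, 0.1, 0.7]
gripper_width: 0.0214
finger_force: 30.0
time: 19.48
position: [0.3745, 0.2165, 0.1339]
tool_rot: [2.492, -0.104, 1.835]
ft_force: [-2.3, 0.3, 5.4]
gripper_width: 0.0214
finger_force: 30.0
t 19.48 q [ 0.772  0.265  2.502  4.126  1.04  -1.892] pos [0.3745 0.2165 0.1339]
z [ 0.952 -0.076 -0.297] pitch below horiz 17.3 heading -4.6 y [-0.081 -0.997 -0.003] x [ 0.295 -0.027  0.955]
[-2.30058423  0.32205974  5.37706226] [-0.10516326 -0.3857378  -0.02454111]
blade [0.5004 0.2052] [0.088 0.096] 86.3 773
```

```bash
python3 -m handwheel '[[-1,[0.12,0,0.38],0],[-1,[0.12,0,0.38],0],[-1,[0.12,0,0.38],0],[-1,[0.12,0,0.38],0],[-1,[0.12,0,0.38],0],[-1,[0.12,0,0.38],0],[-1,[0.12,0,0.38],0]]'; python3 -c "
from h import *
axes();print(get_state()['ft_force']);snap('top','t5');blade('t5',.092);roti('t5',.1);go([.53,.2041,.1342])"
```

```text
time: 20.4
position: [0.514, 0.205, 0.1338]
tool_rot: [2.493, -0.103, 1.834]
ft_force: [-4.3, 0.4, 5.8]
gripper_width: 0.0209
finger_force: 30.0
t 20.4 q [ 0.428  0.338  2.352  3.784  0.887 -1.845] pos [0.514  0.205  0.1338]
z [ 0.952 -0.076 -0.298] pitch below horiz 17.3 heading -4.6 y [-0.081 -0.997 -0.003] x [ 0.297 -0.027  0.955]
[-4.29212771  0.37639245  5.82430815]
blade [0.6094 0.1972] [0.037 0.083] 0.2 273
roti circ [0.6726 0.1835] 0.055 mean [0.6735 0.1832] 804 rgb [121. 113.  82.]
pos [0.5162 0.2051 0.1345] total [ 0.076 -0.003  0.266] rows 1 each [ 0.076 -0.003  0.266]
```

```bash
python3 -m handwheel '[[-1,[0.07,0,0.23],0],[-1,[0.07,0,0.23],0],[-1,[0,0,0],0]]'; python3 -c "
from h import *
axes();print(get_state()['ft_force']);snap('top','t6');blade('t6',.092);roti('t6',.1)"
```

```text
time: 20.82
position: [0.5369, 0.203, 0.1331]
tool_rot: [2.494, -0.103, 1.832]
ft_force: [-1.7, -0.1, 3.1]
gripper_width: 0.0209
finger_force: 30.0
t 20.82 q [ 0.391  0.357  2.317  3.749  0.863 -1.841] pos [0.5369 0.203  0.1331]
z [ 0.951 -0.076 -0.299] pitch below horiz 17.4 heading -4.6 y [-0.081 -0.997 -0.003] x [ 0.298 -0.027  0.954]
[-1.69977207 -0.14216608  3.09860868]Traceback (most recent call last):
  File "<string>", line 3, in <module>
    axes();print(get_state()['ft_force']);snap('top','t6');blade('t6',.092);roti('t6',.1)
                                                           ~~~~~^^^^^^^^^^^
  File "h.py", line 26, in blade
    ys,xs=np.where(m>0); P=np.array([ray("top",(x,y),zz)[:2] for x,y in zip(xs,ys)],np.float32); r=cv2.minAreaRect(P); print("blade",np.round(r[0],4),np.round(r[1],3),round(r[2],1),len(P))
                                                                                                   ~~~~~~~~~~~~~~~^^^
cv2.error: OpenCV(4.12.0) /io/opencv/modules/imgproc/src/convhull.cpp:143: error: (-215:Assertion failed) total >= 0 && (depth == CV_32F || depth == CV_32S) in function 'convexHull'
```

```bash
python3 -m handwheel '[[-1,[0.1,0,-0.03],0],[-1,[0.2,0,-0.06],0],[-1,[0.2,0,-0.06],0],[-1,[0.1,0,-0.03],0],[-1,[0,0,-0.2],0],[-1,[0,0,-0.3],0],[-1,[0,0,-0.3],0],[-1,[0,0,-0.1],0],[-1,[0,0,0],0]]'
python3 - <<'E'
from h import *
axes();print(get_state()['ft_force']);snap('top','t7');roti('t7',.135);snap('side','s7')
s=get_state();R=Ro.from_rotvec(s['tool_rot'])
h=np.array([np.cos(np.radians(-5)),np.sin(np.radians(-5)),0]);l=np.array([-h[1],h[0],0]);c=np.array([.1241,-.0112,-.0437])
for th in range(0,191,15):
    Q=R*Ro.from_euler('z',th,degrees=True)*R.inv()
    co=[Q.apply(c+a*.0475*h+b*.0425*l) for a in(-1,1) for b in(-1,1)]
    n=Q.apply([0,0,1]); print(th,"rr,rl,tr,tl y",[round(x[1]*1e3) for x in co],"z",[round(x[2]*1e3) for x in co],"x",[round(x[0]*1e3) for x in co],"n",n.round(2))
E
```

```text
time: 22.0
position: [0.4943, 0.2068, 0.1782]
tool_rot: [2.494, -0.103, 1.833]
ft_force: [-0.7, 0.9, -1.9]
gripper_width: 0.0209
finger_force: 30.0
t 22.0 q [ 0.462  0.15   2.403  3.904  0.792 -1.98 ] pos [0.4943 0.2068 0.1782]
z [ 0.951 -0.075 -0.299] pitch below horiz 17.4 heading -4.5 y [-0.08  -0.997 -0.003] x [ 0.297 -0.027  0.954]
[-0.72787215  0.93908431 -1.92834952]
roti circ [0.6343 0.187 ] 0.0577 mean [0.6339 0.185 ] 896 rgb [122. 111.  80.]
0 rr,rl,tr,tl y [-49, 35, -58, 27] z [-44, -44, -44, -44] x [73, 80, 168, 175] n [0. 0. 1.]
15 rr,rl,tr,tl y [-43, 38, -58, 23] z [-54, -33, -55, -34] x [70, 84, 164, 178] n [-0.03 -0.25  0.97]
30 rr,rl,tr,tl y [-34, 38, -56, 16] z [-62, -21, -66, -25] x [69, 88, 161, 180] n [-0.08 -0.47  0.88]
45 rr,rl,tr,tl y [-23, 35, -51, 8] z [-68, -10, -76, -19] x [68, 91, 158, 181] n [-0.14 -0.67  0.73]
60 rr,rl,tr,tl y [-11, 30, -43, -3] z [-71, 0, -85, -15] x [68, 94, 156, 182] n [-0.21 -0.81  0.54]
75 rr,rl,tr,tl y [1, 21, -33, -13] z [-70, 8, -91, -13] x [69, 96, 155, 182] n [-0.28 -0.9   0.32]
90 rr,rl,tr,tl y [13, 11, -22, -24] z [-67, 14, -95, -14] x [71, 97, 154, 180] n [-0.36 -0.93  0.09]
105 rr,rl,tr,tl y [24, 0, -10, -34] z [-61, 17, -96, -18] x [73, 97, 155, 178] n [-0.43 -0.89 -0.15]
120 rr,rl,tr,tl y [32, -12, 1, -43] z [-53, 17, -94, -24] x [77, 96, 157, 176] n [-0.49 -0.79 -0.37]
135 rr,rl,tr,tl y [38, -24, 12, -50] z [-42, 15, -89, -32] x [80, 94, 159, 173] n [-0.54 -0.63 -0.55]
150 rr,rl,tr,tl y [40, -34, 21, -54] z [-31, 9, -82, -42] x [84, 92, 162, 169] n [-0.57 -0.43 -0.7 ]
165 rr,rl,tr,tl y [40, -43, 27, -55] z [-19, 1, -73, -52] x [88, 88, 165, 166] n [-0.58 -0.2  -0.79]
180 rr,rl,tr,tl y [36, -48, 31, -54] z [-8, -8, -62, -62] x [91, 85, 169, 163] n [-0.57  0.05 -0.82]
```

```bash
python3 -c "
import cv2
p=cv2.imread('pics/s7.png');cv2.imwrite('pics/s7c.png',cv2.resize(p[100:260,170:420],None,fx=3,fy=3))"
```

```text
(no output)
```

View pics/s7c.png

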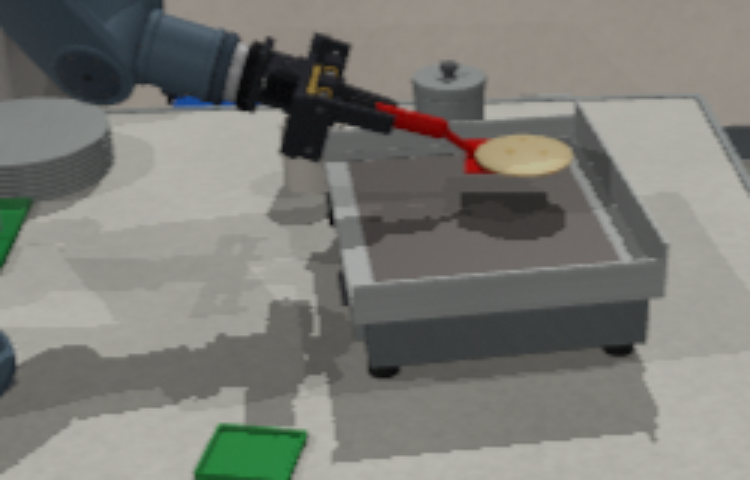

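Run:
```python
from h import *
from kin import *
s=get_state();R=Ro.from_rotvec(s['tool_rot']);p0=np.array([.515,.2052,.145]); print("pre",(R.inv().apply(p0-s['position'])/.05).round(2))
q,e=ik(np.array(s['q']),p0,R);print(q.round(2),e)
zs=[.145,.149,.157,.163,.170,.176,.182,.186,.190,.193,.194,.194,.194,.194];ys=[0,2,5,9,15,21,28,36,44,53,62,72,82,92]
for k in range(1,14):
    Rk=R*Ro.from_euler('z',10*(k-1),degrees=True); d=np.array([0,-(ys[k]-ys[k-1])/1e3,zs[k]-zs[k-1]])
    q2,e=ik(q,p0+[0,-ys[k]/1e3,zs[k]-.145],R*Ro.from_euler('z',10*k,degrees=True)); print(10*k,(Rk.inv().apply(d)/.05).round(2),q2.round(2),round(e,4),np.abs(q2-q).max().round(2)); q=q2
```

```text
pre [-0.51 -0.    0.58]
[ 0.43  0.22  2.39  3.83  0.82 -1.91] 8.785799343840987e-09
10 [ 0.08  0.04 -0.02] [ 0.42  0.2   2.4   3.83  0.81 -1.74] 0.0 0.17
20 [ 0.16  0.03 -0.04] [ 0.41  0.17  2.4   3.83  0.79 -1.58] 0.0 0.16
30 [ 0.14  0.03 -0.03] [ 0.4   0.14  2.41  3.83  0.77 -1.42] 0.0 0.17
40 [ 0.18  0.03 -0.03] [ 0.38  0.11  2.42  3.82  0.75 -1.25] 0.0 0.17
50 [ 0.17  0.02 -0.03] [ 0.36  0.08  2.43  3.8   0.73 -1.08] 0.0 0.17
60 [ 0.18 -0.   -0.03] [ 0.34  0.05  2.45  3.78  0.7  -0.91] 0.0 0.17
70 [ 0.18  0.01 -0.01] [ 0.31  0.02  2.46  3.75  0.68 -0.72] 0.0 0.18
80 [ 0.18 -0.02 -0.01] [ 0.28 -0.    2.47  3.72  0.66 -0.54] 0.0 0.19
90 [ 0.19 -0.03 -0.  ] [ 0.25 -0.03  2.49  3.68  0.64 -0.34] 0.0 0.19
100 [ 0.18 -0.02  0.01] [ 0.21 -0.05  2.5   3.63  0.63 -0.14] 0.0 0.2
110 [ 0.2  -0.04  0.02] [ 0.17 -0.06  2.52  3.57  0.61  0.07] 0.0 0.21
120 [ 0.19 -0.07  0.02] [ 0.13 -0.08  2.53  3.5   0.6   0.29] 0.0 0.22
130 [ 0.17 -0.1   0.02] [ 0.09 -0.09  2.54  3.43  0.59  0.51] 0.0 0.22
```

```bash
python3 -m handwheel '[[-1,[-0.13,0,0.14],0],[-1,[-0.13,0,0.15],0],[-1,[-0.13,0,0.15],0],[-1,[-0.12,0,0.14],0],[-1,[0,0,0],0]]' && python3 -m handwheel '[[-1,[0.08,0.04,-0.02],10],[-1,[0.16,0.03,-0.04],10],[-1,[0.14,0.03,-0.03],10],[-1,[0.18,0.03,-0.03],10],[-1,[0.17,0.02,-0.03],10],[-1,[0.18,0,-0.03],10],[-1,[0.18,0.01,-0.01],10],[-1,[0.18,-0.02,-0.01],10],[-1,[0.19,-0.03,0],10],[-1,[0.18,-0.02,0.01],10],[-1,[0.2,-0.04,0.02],10],[-1,[0.19,-0.07,0.02],10],[-1,[0.17,-0.1,0.02],10]]'; python3 -c "
from h import *
axes();print(get_state()['ft_force']);snap('top','t8');roti('t8',.1);snap('side','s8')
p=cv2.imread('pics/s8.png');a=cv2.resize(p[100:260,190:420],None,fx=3,fy=3);cv2.imwrite('pics/s8c.png',a)"
```

```text
time: 22.72
position: [0.5148, 0.2045, 0.1437]
tool_rot: [2.494, -0.104, 1.83]
ft_force: [0.1, -0.2, -2.2]
gripper_width: 0.0216
finger_force: 30.0
time: 24.35
position: [0.5157, 0.1121, 0.194]
tool_rot: [-0.735, 1.779, -0.643]
ft_force: [0.4, -0.2, -1.4]
gripper_width: 0.0211
finger_force: 30.0
t 24.35 q [ 0.08  -0.016  2.522  3.397  0.646  0.55 ] pos [0.5157 0.1121 0.194 ]
z [ 0.952 -0.076 -0.298] pitch below horiz 17.3 heading -4.6 y [-0.174  0.666 -0.726] x [-0.253 -0.742 -0.62 ]
[ 0.43005498 -0.20144641 -1.39049747]
roti circ [0.6223 0.0644] 0.0564 mean [0.6188 0.0564] 697 rgb [74. 49. 29.]
```

View pics/s8c.png

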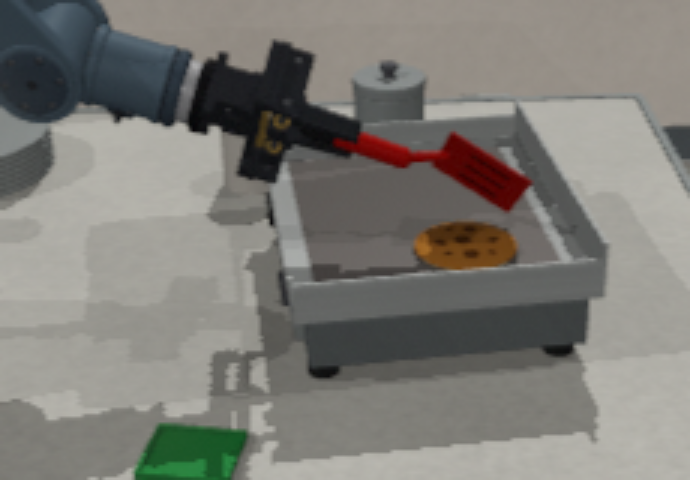

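```bash
python3 -m handwheel '[[-1,[-0.6,-0.14,0.24],0],[-1,[-0.6,-0.14,0.24],0],[-1,[-0.6,-0.14,0.24],0],[-1,[0,0,0],-10],[-1,[0,0,0],-10],[-1,[0,0,0],-10],[-1,[0,0,0],-10],[-1,[0,0,0],-10],[-1,[0,0,0],-10],[-1,[0,0,0],-10],[-1,[0,0,0],-10],[-1,[0,0,0],-10],[-1,[0,0,0],-10],[-1,[0,0,0],-10],[-1,[0,0,0],-10],[-1,[0,0,0],-10],[-1,[0,0,0],0]]'
python3 - <<'E'
from h import *
from kin import *
axes();s=get_state();R=Ro.from_rotvec(s['tool_rot']);p=s['position']
W=[[.66,0,.25],[.58,-.25,.22],[.478,-.262,.11],[.4746,-.2621,.07]]
path(np.array(s['q']),W,R,.05)
for w in W:
    d=R.inv().apply(np.array(w)-p)/.05; n=int(np.ceil(np.linalg.norm(d)/1.1)); print(w,n,(d/n).round(2)); p=w
E
```

```text
time: 26.58
position: [0.5762, 0.1633, 0.2535]
tool_rot: [2.493, -0.101, 1.832]
ft_force: [-0.3, -0.3, -0.7]
gripper_width: 0.0212
finger_force: 30.0
t 26.57 q [ 0.231 -0.031  2.326  3.798  0.498 -2.069] pos [0.5762 0.1633 0.2535]
z [ 0.951 -0.076 -0.299] pitch below horiz 17.4 heading -4.6 y [-0.08  -0.997 -0.002] x [ 0.298 -0.025  0.954]
[0.66 0.   0.25] q [-0.26  0.01  2.28  2.71  0.44 -1.23] err 0.0 maxdq 0.29 W [0.362 0.024 0.344]
[ 0.58 -0.25  0.22] q [-1.01  0.08  2.29  1.83  0.91 -0.78] err 0.0 maxdq 0.24 W [ 0.282 -0.226  0.314]
[ 0.478 -0.262  0.11 ] q [-1.33  0.32  2.42  1.75  1.17 -1.15] err 0.0 maxdq 0.1 W [ 0.18  -0.238  0.204]
[ 0.4746 -0.2621  0.07  ] q [-1.34  0.47  2.39  1.78  1.19 -1.28] err 0.0 maxdq 0.15 W [ 0.177 -0.238  0.164]
[0.66, 0, 0.25] 4 [0.13 0.78 0.47]
[0.58, -0.25, 0.22] 5 [-0.18  1.02 -0.19]
[0.478, -0.262, 0.11] 3 [-0.9   0.14 -0.42]
[0.4746, -0.2621, 0.07] 1 [-0.78  0.01  0.17]
```

```bash
python3 -m handwheel '[[-1,[0.13,0.78,0.47],0],[-1,[0.13,0.78,0.47],0],[-1,[0.13,0.78,0.47],0],[-1,[0.13,0.78,0.47],0],[-1,[-0.15,0.85,-0.16],0],[-1,[-0.15,0.85,-0.16],0],[-1,[-0.15,0.85,-0.16],0],[-1,[-0.15,0.85,-0.16],0],[-1,[-0.15,0.85,-0.16],0],[-1,[-0.15,0.85,-0.16],0],[-1,[-0.9,0.14,-0.42],0],[-1,[-0.9,0.14,-0.42],0],[-1,[-0.6,0.1,-0.3],0],[-1,[0,0,0],0]]'
python3 - <<'E'
from h import *
axes();snap('top','t9');blade('t9',.08);roti('t9',.1);go([.4746,-.2621,.065])
E
```

```text
time: 28.32
position: [0.4879, -0.259, 0.1213]
tool_rot: [2.496, -0.112, 1.833]
ft_force: [0.5, -0.0, -0.5]
gripper_width: 0.0208
finger_force: 30.0
t 28.32 q [-1.285  0.37   2.373  1.791  1.15  -1.154] pos [ 0.4879 -0.259   0.1213]
z [ 0.951 -0.078 -0.299] pitch below horiz 17.4 heading -4.7 y [-0.084 -0.996 -0.008] x [ 0.298 -0.033  0.954]
blade [ 0.6112 -0.2702] [0.084 0.095] 89.3 703
roti circ [0.6232 0.0639] 0.0554 mean [0.6231 0.0638] 863 rgb [98. 64. 36.]
pos [ 0.4887 -0.2592  0.1225] total [-1.179  0.088  0.079] rows 2 each [-0.589  0.044  0.039]
```

```bash
python3 -m handwheel '[[-1,[-0.6,0.05,0.04],0],[-1,[-0.58,0.04,0.04],0],[-1,[0,0,0],0],[-1,[0,0,0],0]]'; python3 -c "
from h import *
axes();go([.4746,-.2621,.0508])"
```

```text
time: 28.88
position: [0.4756, -0.2619, 0.0666]
tool_rot: [2.492, -0.101, 1.835]
ft_force: [0.0, 0.1, -1.5]
gripper_width: 0.0213
finger_force: 30.0
t 28.88 q [-1.333  0.582  2.331  1.812  1.206 -1.336] pos [ 0.4756 -0.2619  0.0666]
z [ 0.952 -0.075 -0.297] pitch below horiz 17.3 heading -4.5 y [-0.08  -0.997 -0.002] x [ 0.296 -0.025  0.955]
pos [ 0.4756 -0.2619  0.0666] total [-0.307  0.005  0.074] rows 1 each [-0.307  0.005  0.074]
```

```bash
python3 -m handwheel '[[-1,[-0.15,0,0.04],0],[-1,[-0.15,0,0.03],0],[-1,[0,0,0],0],[-1,[0,0,0],0]]'; python3 -c "
from h import *
axes();print(get_state()['ft_force']);snap('top','t10');blade('t10',.008)"
```

```text
time: 29.38
position: [0.4737, -0.2618, 0.0501]
tool_rot: [2.493, -0.104, 1.834]
ft_force: [0.5, -0.6, -0.0]
gripper_width: 0.0211
finger_force: 30.0
t 29.38 q [-1.339  0.642  2.315  1.823  1.217 -1.381] pos [ 0.4737 -0.2618  0.0501]
z [ 0.952 -0.076 -0.298] pitch below horiz 17.3 heading -4.6 y [-0.081 -0.997 -0.003] x [ 0.296 -0.027  0.955]
[ 0.47488602 -0.62083439 -0.00864868]
blade [ 0.597  -0.2719] [0.086 0.095] 85.8 652
```

```bash
python3 -m handwheel '[[-1,[-0.02,0,0.006],0],[-1,[0,0,0],0]]'; python3 -m handwheel '[[1,[0,0,0],0],[1,[0,0,0],0],[1,[0,0,0],0],[1,[0,0,0],0],[1,[0,0,0],0],[1,[0,0,0],0]]'; python3 -c "
from h import *
axes();snap('top','t11');blade('t11',.008)"
```

```text
time: 29.68
position: [0.4738, -0.2618, 0.0494]
tool_rot: [2.491, -0.104, 1.835]
ft_force: [-2.7, 0.0, 5.7]
gripper_width: 0.0214
finger_force: 30.0
time: 30.42
position: [0.4737, -0.2616, 0.0488]
tool_rot: [2.493, -0.104, 1.833]
ft_force: [0.1, 0.2, 0.8]
gripper_width: 0.0792
finger_force: 0.0
t 30.43 q [-1.339  0.646  2.314  1.823  1.218 -1.384] pos [ 0.4737 -0.2616  0.0488]
z [ 0.951 -0.076 -0.298] pitch below horiz 17.3 heading -4.6 y [-0.081 -0.997 -0.003] x [ 0.297 -0.027  0.955]
blade [ 0.599  -0.2737] [0.084 0.092] 89.3 627
```

```bash
python3 -m handwheel '[[1,[0,0,0],0],[1,[0.3,0,0],0],[1,[0.8,0,0],0],[1,[1,0,0],0],[1,[1,0,0],0],[1,[0,0,0],0],[1,[0,0,0],0],[1,[0,0,0],0]]'; python3 -c "
from h import *
axes();snap('top','t12');blade('t12',.008);roti('t12',.1);p,d=snap('side','s12');t=np.load('pics/t12.npz')
K=cloud('side',d);h=cv2.cvtColor(p,cv2.COLOR_RGB2HSV);m=((h[...,0]<8)|(h[...,0]>172))&(h[...,1]>110);m[:240]=0;m[300:]=0;m[:,325:]&=True;m[:,:330]=0;m[:,380:]=0;Q=K[m];A=np.c_[Q[:,:2],np.ones(len(Q))];print(len(Q),np.median(Q[:,2]),np.linalg.lstsq(A,Q[:,2],rcond=None)[0])
q=cv2.imread('pics/s12.png');cv2.imwrite('pics/s12c.png',cv2.resize(q[120:320,180:430],None,fx=3,fy=3))"
```

```text
time: 31.48
position: [0.5191, -0.2652, 0.1948]
tool_rot: [2.497, -0.108, 1.832]
ft_force: [-0.7, -0.7, -0.1]
gripper_width: 0.0882
finger_force: 0.0
t 31.48 q [-1.192  0.137  2.346  1.744  1.053 -0.88 ] pos [ 0.5191 -0.2652  0.1948]
z [ 0.951 -0.075 -0.3  ] pitch below horiz 17.5 heading -4.5 y [-0.081 -0.997 -0.007] x [ 0.299 -0.031  0.954]
blade [ 0.5974 -0.2719] [0.081 0.095] 89.3 632
roti circ [0.623  0.0639] 0.0556 mean [0.623  0.0639] 873 rgb [99. 65. 36.]
847 0.00857681675995875 [-0.09832156 -0.67268062 -0.11628605]
```

View pics/s12c.png

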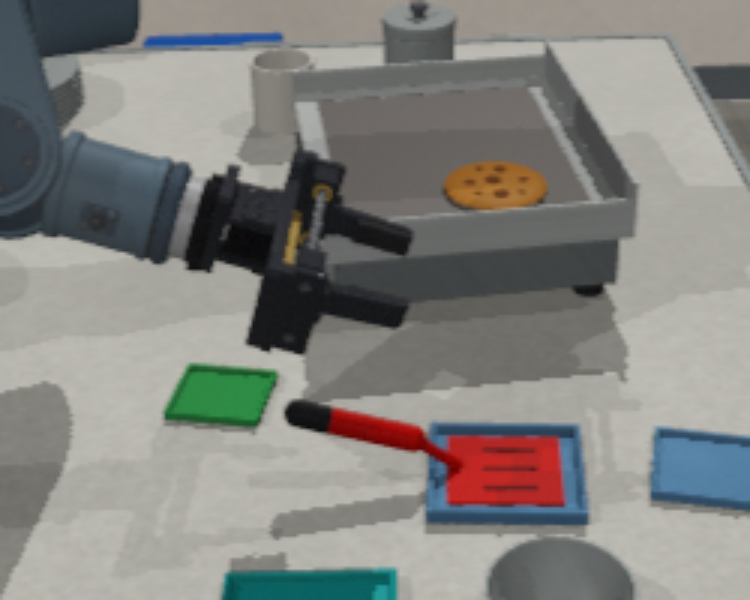

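The roti lies flat on the plate with its browned side up. The scraper lies flat in the blue rest with its blade centred at (505,470) in the crop, and the gripper is clear, so I'm handing in.

```bash
python3 -c "
from rig import *
print(close_job())"
```

```text
the job is handed in; nothing more can be done
None
```

The job is handed in at about 31 s: in the last pictures the roti lies flat on the griddle, browned side up, and the scraper is back in the larger blue rest, blade flat and released; no verdict came back.

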